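Roll the hook tip casting past the inspection eye

ROBOT

A 6-joint arm with a two-finger parallel gripper is mounted at the origin on the work surface. World frame = base frame: x ahead of the robot, y to its left, z up, the work surface at z = 0. Lengths are in m, angles in degrees, forces in N, time in s.
With the tool pointing down it reaches from about 0.4 to 0.825 m from the base axis. Payload 7 kg.
Tool frame: the origin (TCP) lies at the very end of the fingers, on their centre line; the grasp point (between the pads) lies 19 mm behind it; z points along the fingers, y is the line along which they close (so a half turn about z gives the same grasp; the last joint's range is limited). The gripper opens to 85 mm and grips with 20 to 120 N. Pads are 22 mm wide; open, the fingers measure 114 mm over their backs; the gripper's body (76 mm by 85 mm) begins 54 mm behind the grasp point. The pads swing forward as they close: fully open they stand 13 mm farther back than shut.
Start: joints at [-57.118, 20.546, 0.682, 0, -70.136, -16.507], TCP at [0.19, -0.648, 0.231] pointing down, gripper open.
Joint ranges: [-176.03, 176.03], [-82.01, 121.73], [-58.28, 71.71], [-173.87, 95.51], [-174.79, -0.11], [-173.66, 173.66]. Speed limits (degrees/s): [136.94, 136.94, 172.46, 180, 180, 180].

INTERFACE

Orientations are given as [roll, pitch, yaw] about the fixed x, y, z axes, in that order (R = Rz(yaw) Ry(pitch) Rx(roll)).
In Python, from rig import robot gives the robot as it stands. Calls block until the motion is done:
- robot.reach(position, orientation): joint-space move of the TCP to a pose.
- robot.line_to(position, orientation=None, vel=0.15, f_stop=None): straight line of the TCP; orientation=None keeps the orientation; vel is the mean speed in m/s. With f_stop (N) it stops when the force on the tool has changed by that much, and returns True; else False.
- robot.goto_joints(angles): joint-space move.
- robot.gripper_to(opening, strength=None): finger opening in m; strength is the grip in N (None keeps the last); returns when the fingers have stopped.
- robot.wait(seconds).
- robot.ik(position, orientation): joint angles nearest the present ones, or None.
- robot.sense(): the state.
- robot.grab_frame(name): name is "side" or "top" or "wrist"; returns (picture, depth): 384x512x3 uint8, blue, green, red; 384x512 float32, m along the optical axis (not along the pixel's ray), 0 where there is no reading.
- robot.camera_info(name): a dict with "fx", "fy", "cx", "cy" (pixels), "dist" ([k1, k2, p1, p2, k3] as OpenCV has them; the pictures are not rectified), "R" (3x3) and "t" (3): a world point X has camera coordinates R X + t. Camera axes: x right, y down, z forward; pixel columns grow to the right and rows downward; lengths in m; the calibration is good to about 2 mm. A picture is of the moment at which its call begins: read the wrist's pose just before it. camera_info takes no time and is no camera call; for the wrist camera it gives the pose at the moment of the call.
A pose or a line that the arm cannot do raises robot.Unreachable and nothing moves.
- robot.job_done(): hands the job in; it is judged then, once.
Trained networks look in the newest picture that a camera, given by its name, has taken for a name from the list of things; names that differ only in an ending like _2 or _b are one class to them, and where a whole thing is asked for, a point or a joint stands for the part that bears it (a point fixed in the world has none). Each returns a list of dicts, best first, with "score" (0 to 1); they miss things now and then, are a little off and sometimes report something else, mostly with a low value. They report only what shows in the picture. A call takes as long as a camera call. They do not tell look-alikes from the thing itself.
- robot.recognise(camera, name): "position" ([x, y, z] in m, in world coordinates, good to about 4 mm: the middle of the surface that is visible of it).
- robot.spot_point(camera, name): "position" ([x, y, z] in m, in world coordinates, good to about 4 mm: a listed point, or the origin of a listed thing).
The state is a dict: "t": time; "joint_positions": joint angles; "joint_velocities": joint speeds; "effort": joint torques, N m; "eef_pos": TCP position; "tool_rot": TCP orientation; "ft_force": force on the tool from outside, world axes, zero at the start; "ft_torque": the same for the moment, N m; "grip_width": finger opening in m; "gripper_force": force on a finger pad.
Only numpy, scipy, OpenCV 4.12 (cv2) and the standard library are available. Lean on these libraries where they do the work, as an engineer would, in place of code of your own. Each camera call takes 0.05 s, during which the arm holds its last target. There are 200 camera calls.

TASK

Show the inspection eye the remaining three sides of the yellow hook tip casting: without picking it up, tip it over on its long edge towards the steel stop bar one quarter turn at a time, letting it lie flat, still and untouched for a moment with the red disc up, then the blue disc up, then the black disc up. Then slide it gently, black disc still up, until its long side lies flush along the stop bar, let go, and leave everything else where it is.

Things in the scene. Friction and masses are not known exactly. Their poses are not given: they have to be found in the camera images.
- casting: Hollow light-alloy casting, yellow, loose, 0.35-0.85 kg. Square body 130 long (its x) by 60 by 60 mm, plus a round tapering nose 45 mm long on its +x end, within the 60 mm section. Origin: centre of the square body, 30 mm above the board's face when flat. Painted 34 mm discs on the long sides: white +z (up at start), red +y (starts facing away from the stop), blue -z, black -y
- red (a point): centre of the red side's face, 30 mm from the casting's axis; 60 mm above the board's face when red is up
- blue (a point): centre of the blue side's face, likewise
- black (a point): centre of the black side's face, likewise
- board: Fixed inspection board, black rubber face on steel, 300 (x) by 480 (y) by 12 mm thick; origin at the centre of its underside, on the table. Its -y points to the stop bar; the casting starts near its +y end. Yellow lines along both long edges. The eye, a grey camera head 205 mm up on a 16 mm post, stands at x +165, y -215 mm in this frame
- stop: Bright steel stop bar fixed across the board, 260 mm long (its x, parallel to the board's x), 24 deep, 34 mm high above the board's face. Origin: middle of the lower edge of the face towards the casting; +y points to the casting. When flush the casting's origin is at y = 30 mm in this frame
- ring_gauge: bystander: steel ring 100 mm across, 20 mm high, lying on the table; origin at the centre of its underside
- spring_pack: bystander: red latch spring pack, 92 by 50 by 30 mm, lying on the table; origin at the centre of its underside
- pin_tray: fixed grey tray 170 by 130 by 30 mm; origin at the centre of its underside
- roll_pin: bystander: black steel roll pin 18 mm thick, 110 mm long, lying in the tray; origin on its underside
- pin_punch: bystander: aluminium pin punch 14 mm thick, 140 mm long, lying in the tray; origin on its underside
- dye_can: bystander: can with an orange label, 64 mm across, 150 mm tall, standing; origin at the centre of its underside
There are look-alikes about, which are no part of the job. What is meant by the casting is not brown, and is the smaller of those in its own colour.

How it is judged (in metres and radians):
On the way, in this order (a step that is already met when the one before it is completed fails the run):
1. the casting lies flat, still and untouched with the red disc up (height (world z) of red between 0.068 and 0.078 m and linear speed of casting below 0.02 m/s and contact force between each of the arm, the fingers and casting below 0.3 N), for 0.4 s.
2. then likewise with the blue disc up (height (world z) of blue between 0.068 and 0.078 m and linear speed of casting below 0.02 m/s and contact force between each of the arm, the fingers and casting below 0.3 N), for 0.4 s.
3. then likewise with the black disc up (height (world z) of black between 0.068 and 0.078 m and linear speed of casting below 0.02 m/s and contact force between each of the arm, the fingers and casting below 0.3 N), for 0.4 s.
At the end, for the whole second after the job is handed in: The casting lies still and flat on the board, black disc up, its long side along the stop bar: gap at most 4 mm at its middle, within 0.05 rad (3 degrees) of parallel, and its middle within 100 mm of the bar's middle (height (world z) of black between 0.068 and 0.078 m and y of casting in the frame of stop between 0.026 and 0.034 m and x of casting in the frame of stop between -0.1 and 0.1 m and angle between the x axis of casting and the x axis of stop, either way round below 0.05 rad and linear speed of casting below 0.02 m/s); the robot touches nothing.
It fails at once if the casting is picked up (its centre more than 75 mm above the table; tipping takes it to 55 mm) (height (world z) of casting above 0.075 m).
It fails at once if the casting is rammed into the stop bar (over 40 N) (contact force between casting and stop above 40 N).
It fails at once if a bystander is moved more than 30 mm (distance of any of ring_gauge, spring_pack, roll_pin, pin_punch, dye_can from where it was at the start of the episode above 0.03 m).
It also fails if it takes over 64 s, if anything falls off the work surface, if the arm or the gripper's body presses on something with over 40 N, if the wrist force passes 120 N, or if a joint passes its speed limit or range.

## Working session

There is one attempt and no reset: what is moved stays moved. The work goes in short steps, each a Python script; the robot and the scene stay as the last script left them, time stands still between calls to the robot, and variables do not carry over. Pictures are saved under pics/ and viewed, at most 10 in all, crops included, and the job is handed in when it is done.

```bash
mkdir -p pics
python3 - <<'E'
from rig import robot
import cv2,numpy as np
for c in("top","side"):
    p,d=robot.grab_frame(c); cv2.imwrite(f"pics/{c}0.png",p)
    for n in("casting","board","stop","ring_gauge","spring_pack","pin_tray","dye_can"):
        print(c,n,[(np.round(r["position"],3).tolist(),round(r["score"],2)) for r in robot.spot_point(c,n)])
    i=robot.camera_info(c); print(i)
print(robot.sense())
E
```

```text
top casting [([0.212, 0.288, 0.043], 0.75), ([0.316, -0.256, 0.025], 0.71), ([0.54, 0.175, 0.037], 0.56)]
top board [([0.594, 0.036, -0.001], 0.65), ([0.639, 0.418, 0.001], 0.53)]
top stop [([0.548, 0.147, 0.046], 0.73)]
top ring_gauge [([0.47, -0.449, -0.0], 0.61)]
top spring_pack [([0.641, 0.42, -0.004], 0.61)]
top pin_tray [([0.483, 0.439, -0.0], 0.7)]
top dye_can [([0.655, -0.413, -0.002], 0.65)]
{'fx': 389.8761662335087, 'fy': 389.8761662335087, 'cx': 254.1683908458023, 'cy': 189.85113793652, 'dist': array([-0.1017451,  0.       ,  0.       ,  0.       ,  0.       ]), 'R': array([[ 0.02591263, -0.99958022, -0.01295858],
       [-0.99429755, -0.02442995, -0.10380539],
       [ 0.10344523,  0.01557456, -0.99451321]]), 't': array([0.01446387, 0.45974363, 1.39895316])}
side casting [([0.536, 0.176, 0.046], 0.95), ([0.213, 0.29, 0.045], 0.64), ([0.315, -0.258, 0.029], 0.59)]
side board [([0.59, 0.042, -0.0], 0.76)]
side stop [([0.625, -0.137, 0.007], 0.65)]
side ring_gauge [([0.47, -0.451, -0.002], 0.53)]
side spring_pack [([0.634, 0.416, -0.002], 0.82), ([0.478, 0.441, 0.0], 0.16)]

[... 503 characters left out ...]
1])}
{'t': 0.8, 'joint_positions': array([-5.71204055e+01,  2.05413446e+01,  6.83317197e-01,  1.65443845e-04,
       -7.01374258e+01, -1.65052958e+01]), 'joint_velocities': array([ 0.0110238 , -0.0175129 , -0.01254997, -0.04464849,  0.06746293,
       -0.05915154]), 'effort': array([ 2.30581813e-03, -5.82876456e+01,  2.93651783e+01,  6.94135621e+00,
       -5.18856614e-04, -1.58451394e-05]), 'eef_pos': array([ 0.19024705, -0.64761273,  0.23136975]), 'tool_rot': array([-1.79995596e+02,  1.14257507e-03, -1.63625645e+02]), 'ft_force': array([-0.03711891,  0.38076664, -0.57264195]), 'ft_torque': array([0.00327229, 0.04597287, 0.03583344]), 'gripper_force': 0.0, 'grip_width': 0.08542400526663704}
```

View pics/top0.png

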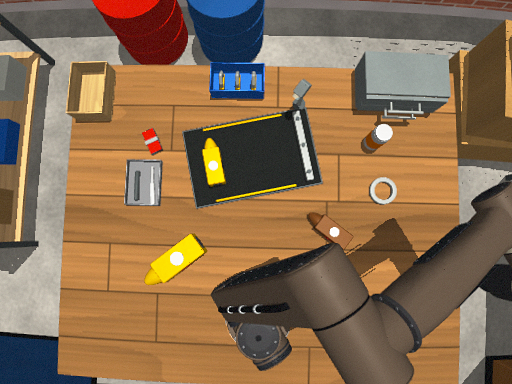

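View pics/side0.png

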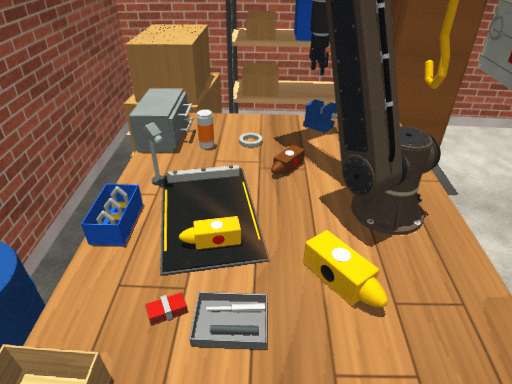

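The yellow casting is the one on the board, with its white disc at about (213,165) in the top view and its nose pointing away from the robot. The stop bar runs from (290,112) to (310,178). The larger yellow look-alike at (175,258) and the brown one at (332,230) aren't part of the job.

```bash
cat > h.py <<'E'
from rig import robot
import cv2,numpy as np
def cloud(c):
    p,d=robot.grab_frame(c); i=robot.camera_info(c)
    K=np.array([[i["fx"],0,i["cx"]],[0,i["fy"],i["cy"]],[0,0,1]])
    v,u=np.mgrid[:384,:512]
    n=cv2.undistortPoints(np.stack([u,v],-1).reshape(-1,1,2).astype(np.float32),K,i["dist"]).reshape(384,512,2)
    P=np.dstack([n*d[...,None],d]); X=(P-i["t"])@i["R"]
    return p.astype(int),X,d>0
def rect(Q):
    (c,(w,h),a)=cv2.minAreaRect(Q.astype(np.float32)*1000)
    if w<h: w,h,a=h,w,a+90
    a=(a+90)%180-90
    return np.round(np.array(c)/1000,4),round(w),round(h),round(a,2)
def look(c,name=None,s=None):
    p,X,ok=cloud(c)
    if name: cv2.imwrite(f"pics/{name}.png",p.astype(np.uint8))
    B,G,R=p[...,0],p[...,1],p[...,2]
    x,y,z=X[...,0],X[...,1],X[...,2]
    reg=ok&(x>.4)&(x<.8)&(y>-.22)&(y<.27)
    top=reg&(z>.064)&(z<.082)
    yel=top&(R>120)&(G>90)&(B<80)
    m=reg&(z>.06)&(z<.085)&(yel|(top&(R-B<60)))
    print(c,"yellow n",yel.sum(),"z",np.median(z[yel]) if yel.any() else None)
    # largest component of the casting's top incl. disc
    k,l,st,_=cv2.connectedComponentsWithStats(cv2.morphologyEx(yel.astype(np.uint8),cv2.MORPH_CLOSE,np.ones((3,3))))
    if k>1:
        j=1+st[1:,4].argmax(); print(" rect",rect(X[l==j][:,:2]))
        hull=np.zeros_like(l,dtype=np.uint8)
        cv2.fillConvexPoly(hull,cv2.convexHull(np.argwhere(l==j)[:,::-1].astype(np.int32)),1)
        D=(hull>0)&(z>.066)&(z<.08)&~((R>1.8*B+20)&(G>1.8*B+10)&(G>.6*R))
        if D.any(): print(" disc n",D.sum(),np.round(np.median(X[D],0),4),"bgr",np.median(p[D],0))
    S=reg&(z>.037)&(z<.056)&(R>110)&(abs(R-B)<40)&(y<-.05)
    k,l,st,_=cv2.connectedComponentsWithStats(S.astype(np.uint8))
    if k>1:
        j=1+st[1:,4].argmax(); print(" stop rect",rect(X[l==j][:,:2]),"n",st[j,4])
    return p,X,ok
E
python3 - <<'E'
from h import *
for c in("top","side"): 
    p,X,ok=look(c)
    for n in("red","blue"): print([(np.round(r["position"],3),r["score"]) for r in robot.spot_point(c,n)])
    x,y,z=X[...,0],X[...,1],X[...,2]
    b=ok&(abs(z-.012)<.006)&(p.max(-1)<70)&(x>.35)&(x<.85)&(abs(y)<.35)
    k,l,st,_=cv2.connectedComponentsWithStats(b.astype(np.uint8)); j=1+st[1:,4].argmax()
    print("board",rect(X[l==j][:,:2]))
E
```

```text
top yellow n 528 z 0.07233678042253086
 rect (array([0.45  , 0.1269]), 359, 89, 27.84)
 disc n 77 [0.5389 0.1742 0.0738] bgr [249. 252. 252.]
 stop rect (array([ 0.6271, -0.1476]), 257, 25, 13.32) n 420
[(array([0.534, 0.203, 0.04 ]), 0.96), (array([ 0.294, -0.243,  0.028]), 0.84), (array([0.179, 0.261, 0.038]), 0.81), (array([0.548, 0.147, 0.043]), 0.6)]
[(array([0.208, 0.288, 0.001]), 0.86), (array([ 0.317, -0.258,  0.001]), 0.78), (array([0.542, 0.176, 0.012]), 0.61)]
board (array([0.5973, 0.043 ]), 468, 310, -77.27)
side yellow n 660 z 0.0723249254057707
 rect (array([0.5215, 0.526 ]), 828, 149, -85.45)
 disc n 81 [0.5407 0.1768 0.0734] bgr [248. 251. 252.]
 stop rect (array([ 0.6261, -0.1464]), 253, 27, 12.35) n 288
[(array([0.179, 0.264, 0.046]), 0.88), (array([0.534, 0.213, 0.044]), 0.82), (array([ 0.634,  0.418, -0.   ]), 0.2)]
[(array([ 0.208,  0.288, -0.002]), 0.78), (array([ 0.316, -0.259, -0.   ]), 0.69), (array([0.54 , 0.175, 0.014]), 0.64)]
board (array([0.6025, 0.0499]), 461, 318, -77.53)
```

```bash
sed -i 's/rect(X\[l==j\]\[:,:2\]))$/rect(X[(l==j)\&yel][:,:2]))/; s/    hull=np/    hull=np/' h.py; sed -n 27,29p h.py
python3 - <<'E'
from h import *
for c in("top","side"): look(c)
a=np.radians(12.7); ex=np.array([np.cos(a),np.sin(a),0]); ey=np.array([-ex[1],ex[0],0])
S=np.array([.624,-.135,0])
for by,z in((.39,.12),(.36,.05),(.3,.09),(.11,.03)):
  for bx in (-.01,0.):
    P=S+bx*ex+by*ey+[0,0,z]
    for yaw in(102.7,-77.3): 
        q=robot.ik(P,[180,0,yaw]); print(by,bx,yaw,None if q is None else np.round(q))
E
```

```text
if k>1:
        j=1+st[1:,4].argmax(); print(" rect",rect(X[(l==j)&yel][:,:2]))
        hull=np.zeros_like(l,dtype=np.uint8)
top yellow n 526 z 0.07263050317803328
 rect (array([0.5504, 0.1761]), 152, 60, 12.48)
 disc n 77 [0.5391 0.1746 0.0726] bgr [249. 252. 252.]
 stop rect (array([ 0.627 , -0.1475]), 258, 25, 13.18) n 423
side yellow n 664 z 0.0721952602533102
 rect (array([0.5502, 0.1777]), 148, 64, 11.83)
 disc n 83 [0.5409 0.1766 0.0734] bgr [247. 251. 252.]
 stop rect (array([ 0.6259, -0.1452]), 254, 29, 12.42) n 286
0.39 -0.01 102.7 [ 44.  17. -20.   0. -53. 149.]
0.39 -0.01 -77.3 [ 44.  17. -20.   0. -53. -31.]
0.39 0.0 102.7 [ 43.  18. -18.   0. -53. 149.]
0.39 0.0 -77.3 [ 43.  18. -18.   0. -53. -31.]
0.36 -0.01 102.7 [ 41.  22. -24.   0. -44. 151.]
0.36 -0.01 -77.3 [ 41.  22. -24.   0. -44. -29.]
0.36 0.0 102.7 [ 41.  22. -23.   0. -44. 152.]
0.36 0.0 -77.3 [ 41.  22. -23.   0. -44. -28.]
0.3 -0.01 102.7 [ 35.  18. -23.   0. -49. 157.]
0.3 -0.01 -77.3 [ 35.  18. -23.   0. -49. -23.]
0.3 0.0 102.7 [ 35.  19. -22.   0. -49. 158.]
0.3 0.0 -77.3 [ 35.  19. -22.   0. -49. -22.]
0.11 -0.01 102.7 None
0.11 -0.01 -77.3 [ 16.  24. -24.   0. -42.  -3.]
0.11 0.0 102.7 None
0.11 0.0 -77.3 [ 16.  25. -22.   0. -43.  -3.]
```

```bash
cat >> h.py <<'E'
YAW=-77.3; a=np.radians(12.7); ex=np.array([np.cos(a),np.sin(a),0]); ey=np.array([-ex[1],ex[0],0])
S=np.array([.624,-.135,0])
W=lambda bx,by,z: S+bx*ex+by*ey+[0,0,z]      # stop frame -> world
L=lambda P:(np.array(P)-S)@np.array([ex,ey,[0,0,1]]).T
O=[180,0,YAW]; OFF=.013; HALF=.011            # open finger tips sit OFF behind the TCP
def tip(bx,cy,s=.050,end=58,first=False):
    z0=.012+s-OFF
    (robot.reach if first else robot.line_to)(W(bx,cy+.075,.13),O)
    robot.line_to(W(bx,cy+.060,z0),O)
    hit=robot.line_to(W(bx,cy+.030+HALF-.006,z0),vel=.03,f_stop=1.5)
    p=L(robot.sense()["eef_pos"]); print("contact",hit,p,"expected",cy+.041,robot.sense()["t"])
    for th in np.radians(np.linspace(0,end,7)[1:]):
        y=.06*np.cos(th)-s*np.sin(th)-.06; z=.06*np.sin(th)+s*np.cos(th)-s
        robot.line_to(W(bx,p[1]+y-.001,z0+z),vel=.05)
    f=L(robot.sense()["eef_pos"]); robot.line_to(W(bx,f[1]+.04,f[2]+.06))
    robot.wait(.5); print("t",robot.sense()["t"])
E
python3 - <<'E'
from h import *
robot.gripper_to(.085)
tip(-.008,L([.540,.1756,0])[1],first=True)
look("top"); look("side","side1")
E
```

```text
contact True [-0.0082723   0.36119796  0.04884217] expected 0.3624681105152214 6.1333
t 9.7833
top yellow n 558 z 0.07216817141399938
 rect (array([0.5652, 0.1174]), 156, 59, 12.73)
 disc n 64 [0.5516 0.117  0.0723] bgr [ 52.  63. 252.]
 stop rect (array([ 0.627 , -0.1477]), 257, 25, 13.39) n 421
side yellow n 600 z 0.0725257670691104
 rect (array([0.5606, 0.1191]), 143, 63, 11.88)
 disc n 64 [0.554  0.1177 0.0735] bgr [ 28.  50. 249.]
 stop rect (array([ 0.706 , -0.1271]), 96, 24, 14.46) n 118
```

View pics/side1.png

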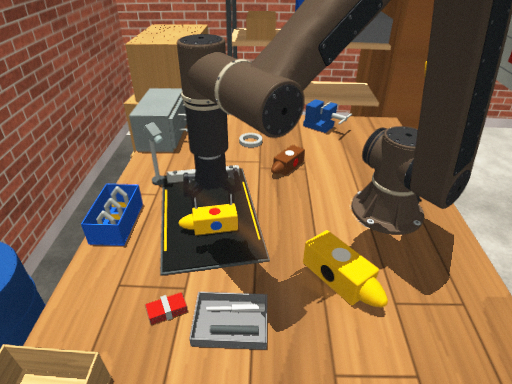

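The red disc is up at (215,212) and the casting is flat, with blue facing away from the stop. Next come the second and third tips, each checked.

Run:
```python
from h import *
tip(-.008,L([.553,.1175,0])[1])
look("side","side2"); look("top")
print(L([.553,.1175,0]))
```

```text
contact True [-0.00824472  0.30089834  0.04882491] expected 0.3029315528553802 11.5
t 15.15
side yellow n 521 z 0.07248390321043735
 rect (array([0.5756, 0.0617]), 146, 63, 13.57)
 disc n 67 [0.5681 0.0591 0.0735] bgr [241. 132.  56.]
 stop rect (array([ 0.7264, -0.1208]), 54, 23, 15.09) n 68
top yellow n 522 z 0.07214982857279648
 rect (array([0.5745, 0.0582]), 146, 59, 12.58)
 disc n 83 [0.5645 0.057  0.0731] bgr [250. 163.  79.]
 stop rect (array([ 0.6272, -0.1481]), 257, 25, 13.4) n 419
[-0.01375179  0.26193155  0.        ]
```

Blue is up and flat.

Run:
```python
from h import *
tip(-.008,L([.566,.0583,0])[1])
look("side","side3"); look("top","top3")
```

```text
contact True [-0.00826786  0.24068225  0.04881263] expected 0.24232190719719868 16.8583
t 20.5083
side yellow n 490 z 0.07263004777595868
 rect (array([0.5896, 0.0025]), 147, 63, 13.65)
 disc n 37 [5.806e-01 4.000e-04 7.330e-02] bgr [32. 33. 33.]
 stop rect (array([ 0.6108, -0.1478]), 102, 27, 12.52) n 143
top yellow n 516 z 0.07233156726358961
 rect (array([ 0.5885, -0.0007]), 147, 59, 12.79)
 disc n 61 [ 0.5794 -0.0026  0.0732] bgr [87. 81. 81.]
 stop rect (array([ 0.6267, -0.1476]), 256, 25, 13.34) n 413
```

View pics/side3.png

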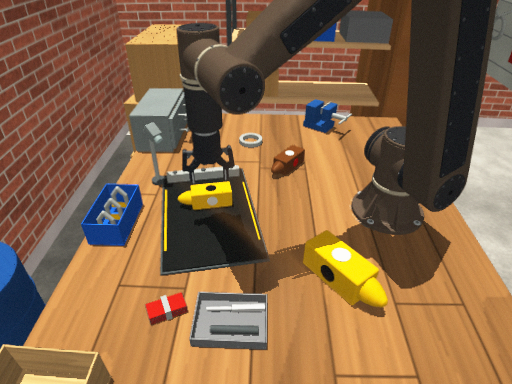

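The black disc is up at (210,198) and the casting is flat. Next is the gentle slide.

Run:
```python
from h import *
cy=L([.580,-.001,0])[1]; bx=-.006; z=.019
robot.line_to(W(bx,cy+.075,.13),O); robot.line_to(W(bx,cy+.060,z),O)
f=lambda:np.round([robot.sense()["ft_force"]@ey,L(robot.sense()["eef_pos"])[1]],4)
print(f()); robot.line_to(W(bx,.085,z),vel=.05); print(f())
h=robot.line_to(W(bx,.064,z),vel=.015,f_stop=9); print(h,f())
robot.wait(.2); print(f()); look("top")
```

```text
[-0.4477  0.2005]
[6.2421 0.0854]
True [5.592  0.0709]
[5.5315 0.071 ]
top yellow n 225 z 0.07314369477653906
 rect (array([ 0.5803, -0.1151]), 84, 57, 11.21)
 disc n 26 [ 0.5949 -0.1199  0.0737] bgr [83.  78.  80.5]
 stop rect (array([ 0.5802, -0.1595]), 160, 24, 12.01) n 220
```

Run:
```python
from h import *
bx=-.006
robot.line_to(W(bx,.12,.02)); robot.line_to(W(bx,.15,.2)); robot.reach(W(bx,.33,.25),O)
p,X,ok=look("top","top4"); look("side")
cv2.imwrite("pics/crop4.png",cv2.resize(p[90:200,230:340].astype(np.uint8),None,fx=5,fy=5,interpolation=cv2.INTER_CUBIC))
for d in ([.6034,-.1052],):print(L(d+[0]))
print(robot.sense()["t"])
```

```text
top yellow n 518 z 0.07243778602747736
 rect (array([ 0.6131, -0.1061]), 149, 57, 12.07)
 disc n 69 [ 0.6036 -0.1096  0.0723] bgr [91. 85. 87.]
 stop rect (array([ 0.6269, -0.1478]), 256, 25, 13.2) n 388
side yellow n 382 z 0.07259689522716192
 rect (array([ 0.6105, -0.1064]), 139, 66, 12.2)
 disc n 31 [ 0.6036 -0.107   0.0742] bgr [34. 35. 32.]
 stop rect (array([ 0.7172, -0.1248]), 74, 24, 19.16) n 77
[-0.01354459  0.03359976  0.        ]
28.1667
```

View pics/crop4.png

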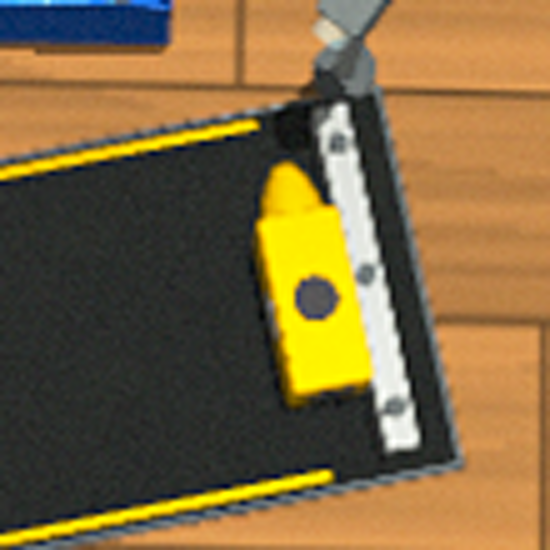

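It looks flush. A firm, slow re-push will confirm it: the force should rise past sliding friction with no movement.

Run:
```python
from h import *
bx=-.006; z=.019
f=lambda:np.round([robot.sense()["ft_force"]@ey,L(robot.sense()["eef_pos"])[1]],4)
robot.reach(W(bx,.13,.13),O); robot.line_to(W(bx,.09,z),O); print(f())
h=robot.line_to(W(bx,.073,z),vel=.03,f_stop=3); print(h,f())
h=robot.line_to(W(bx,.062,z),vel=.008,f_stop=12); print(h,f())
robot.wait(.3); print(f())
robot.line_to(W(bx,.12,.02)); robot.line_to(W(bx,.15,.2)); robot.reach(W(bx,.33,.25),O)
look("top"); look("side"); print(robot.sense()["t"])
```

```text
[-0.3644  0.0903]
False [0.1925 0.0729]
True [4.6632 0.0709]
[5.3952 0.0711]
top yellow n 518 z 0.07197291699438096
 rect (array([ 0.6089, -0.1076]), 141, 58, 12.28)
 disc n 67 [ 0.6031 -0.1093  0.0736] bgr [90. 85. 87.]
 stop rect (array([ 0.627, -0.148]), 256, 25, 13.25) n 385
side yellow n 374 z 0.07274172979601157
 rect (array([ 0.6136, -0.1047]), 146, 64, 12.98)
 disc n 30 [ 0.6033 -0.1066  0.0732] bgr [33.5 33.  33. ]
 stop rect (array([ 0.7171, -0.1245]), 74, 24, 18.94) n 71
34.4333
```

```bash
python3 -c "
from rig import robot
print(robot.job_done())"
```

```text
the job is handed in; nothing more can be done
None
```

The casting was tipped to red, blue and then black up, lying flat and untouched each time, then slid flush against the stop bar; I let go and handed the job in at about 34 s of the 64 s limit (the judge returned no verdict).

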